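Prove the refitted lid stay on the blue parts chest

ROBOT

A 6-joint arm with a two-finger parallel gripper is mounted at the origin on the work surface. World frame = base frame: x ahead of the robot, y to its left, z up, the work surface at z = 0. Lengths are in m, angles in rad, forces in N, time in s.
With the tool pointing down it reaches from about 0.3 to 0.875 m from the base axis. Payload 6.4 kg.
Tool frame: the origin (TCP) lies between the finger pads; the fingertips stand 22 mm ahead of it and the grasp point (between the pads) lies 3 mm ahead of it; z points along the fingers, y is the line along which they close (so a half turn about z gives the same grasp; the last joint's range is limited). The gripper opens to 85 mm and grips with 20 to 120 N. Pads are 22 mm wide; open, the fingers measure 114 mm over their backs; the gripper's body (76 mm by 85 mm) begins 54 mm behind the grasp point. The pads swing forward as they close: fully open they stand 13 mm farther back than shut.
Start: joints at [-1.511, 0.181, 1.607, -0, 1.354, -0.206], TCP at [0.151, -0.555, 0.227] pointing down, gripper open.
Joint ranges: [-2.99, 2.99], [-0.89, 2.07], [0.3, 2.58], [-1.14, 4.28], [0, 2.63], [-3.12, 3.12]. Speed limits (rad/s): [2.57, 2.57, 3.01, 3.14, 3.14, 3.14].

INTERFACE

Orientations are given as a unit quaternion [w, x, y, z].
In Python, from bench import ctrl, imaging, workorder gives the robot as it stands.
- The arm moves only by the shell command python3 -m pendant 'ROWS' [OPENING]. ROWS is JSON, a list of rows, each a list of 4 numbers: the shift along the tool's x, y, z in cm, then the turn about the tool's z in degrees. In form: [[dx, dy, dz, roll], ...]. A call has 1 to 12 rows; each row is the pose to reach, as a shift and turn from the pose commanded when the call began, along the tool's axes at that moment; what a row does not reach only later rows make up. A row lasts 1/12 s, in which the tool goes at most 41.7 mm and 7.16 degrees, less where a joint would pass 70% of its speed; a pose out of reach is approached as far as the arm can. A call with a gripper value outside its range is refused whole. OPENING is the opening, from 0 (shut) to 1 (fully open), set as the call begins (- or left out, the last holds). The fingers move at their own pace and stop on an object; the grip force is fixed at half the most. Time passes only in rows, so rows that repeat a pose let the fingers close. It gives the time, the measured TCP pose, the force, the opening and the grip force at its end, in the units of the state.
- ctrl.get_obs(): the state, without advancing time (a new reading comes with each control period).
- imaging.camera(name): name is "side" or "top"; returns the picture (384x512x3 uint8, red, green, blue); there is no depth.
- imaging.camera_info(name): a dict with "K" (3x3 intrinsics, pixels), "T" (4x4, takes a point from camera to world coordinates). Camera axes: x right, y up, looking along -z (the intrinsics and any distortion apply to the point x, -y, -z); pixel columns grow to the right and rows downward; lengths in m; the calibration is good to about 2 mm. A picture is of the moment at which its call begins. camera_info takes no time and is no camera call.
- workorder.hand_in(): hands the job in; it is judged then, once.
The state is a dict: "time_s": time; "q": joint angles; "dq": joint speeds; "joint_efforts": joint torques, N m; "eef_pos": TCP position; "eef_rot": TCP orientation; "wrist_force": force on the tool from outside, world axes, zero at the start; "torque": the same for the moment, N m; "opening": opening from 0.0 (shut) to 1.0 (fully open); "grasp_force": force on a finger pad.
Only numpy, scipy, OpenCV 4.12 (cv2) and the standard library are available. Lean on these libraries where they do the work, as an engineer would, in place of code of your own. Each camera call takes 0.05 s, during which the arm holds its last target. There are 200 camera calls.

TASK

The folding stay on the blue parts chest has just been refitted and needs a trial: raise the blue lid by its bar handle until the stay snaps straight and locks, and let go so that the stay alone carries the lid. Then push down the red grip at the stay's knee to break it, and lower the lid gently until it is fully shut. Leave the grey chest's lid shut.

Things in the scene. Friction and masses are not known exactly. Their poses are not given: they have to be found in the camera images.
- blue: blue steel chest, 160 deep (its x) x 180 wide x 110 high; origin under its centre, x from front to hinge, z up. Lid 8 thick, hinged on the rim at x +80, z 110. Lid handle: round bar 12 thick, 100 clear, parallel to y, reaching 30 in front of and 30 above the lid; shut, its centre is at (-110, 0, 148), so it swings 194 from the hinge. Nothing within 25 of it on either side.
- blue_lid (a joint): angle of the blue lid: 0 shut, 1.40 when the stay is straight (its stop; handle then at about (84, 0, 304) in the chest's frame). Lid 0.35 kg on a damped, rubbing hinge: with the stay broken it stays where it is left above about 0.75 and sinks shut by itself from below 0.5.
- blue_stay (a joint): knee of the two-link stay at the chest's -y end: 0 folded (lid shut), 2.39 straight, 2.51 locked past straight; a light spring snaps it there when the lid is within about 0.05 of its stop. Red grip on the knee, 22 thick, along y from -109 to -181; locked, its axis is at x -4, z 149 in the chest's frame. Press it down 35 to 45 (it swings 15 towards the hinge; under 10 N) and the knee stays broken.
- grey_lid (a joint): angle of the lid of the grey chest, of the same make and size: 0 shut. Leave it shut.

How it is judged:
By the outcome, as a careful person would: the job done as asked, in the order asked, and still so for the second after the job is handed in, with the robot touching nothing.
It also fails if it takes over 58 s, if anything falls off the work surface, if the arm or the gripper's body presses on something with over 40 N, if the wrist force passes 120 N, or if a joint passes its speed limit or range.

## Working session

There is one attempt and no reset: what is moved stays moved. The work goes in short steps, Python scripts to look and compute and a shell command to move; the robot and the scene stay as the last step left them, time stands still between calls to the robot, and variables do not carry over. Pictures are saved under pics/ and viewed, at most 10 in all, crops included, and the job is handed in when it is done.

```bash
mkdir -p pics; ls
python3 - <<'E'
from bench import ctrl, imaging
import cv2,numpy as np
o=ctrl.get_obs(); print(o)
for n in("top","side"):
    im=imaging.camera(n); i=imaging.camera_info(n); print(n,i)
    cv2.imwrite(f"pics/{n}0.png",im[:,:,::-1])
E
```

```text
pics
{'time_s': 0.0, 'q': array([-1.51129383e+00,  1.81504581e-01,  1.60801298e+00,  1.51336963e-05,
        1.35379748e+00, -2.06279902e-01]), 'dq': array([ 1.06656531e-04, -9.21392823e-06,  6.14694050e-04, -4.32890498e-04,
        7.99193928e-04, -1.29387580e-04]), 'joint_efforts': array([ 1.09727789e-03, -4.44864714e+01, -3.51339805e+01, -2.72320231e-04,
        8.98644445e-03, -5.21573526e-06]), 'eef_pos': array([ 0.15103086, -0.5542331 ,  0.22640226]), 'eef_rot': array([-8.58332980e-04,  9.91182801e-01,  1.32498730e-01,  7.05132024e-05]), 'wrist_force': array([-0.53658305,  0.59708411,  0.65746604]), 'torque': array([-0.04871963,  0.02751889, -0.03514668]), 'grasp_force': 0.0, 'opening': 0.999128835801678}
top {'K': array([[459.94168249,   0.        , 257.11039443],
       [  0.        , 459.94168249, 190.4890817 ],
       [  0.        ,   0.        ,   1.        ]]), 'T': array([[ 0.01471682,  0.99420048, -0.1065308 ,  0.469349  ],
       [-0.99984082,  0.01570718,  0.00846332, -0.01134806],
       [ 0.01008753,  0.10638929,  0.99427338,  1.15556892],
       [ 0.        ,  0.        ,  0.        ,  1.        ]])}
side {'K': array([[421.55790328,   0.        , 260.65478199],
       [  0.        , 421.55790328, 195.91887662],
       [  0.        ,   0.        ,   1.        ]]), 'T': array([[ 0.96795561,  0.18391045, -0.17099381,  0.45940461],
       [-0.25067612,  0.7481617 , -0.61434156, -0.52988627],
       [ 0.01494719,  0.63751943,  0.77028927,  0.70549327],
       [ 0.        ,  0.        ,  0.        ,  1.        ]])}
```

View pics/top0.png

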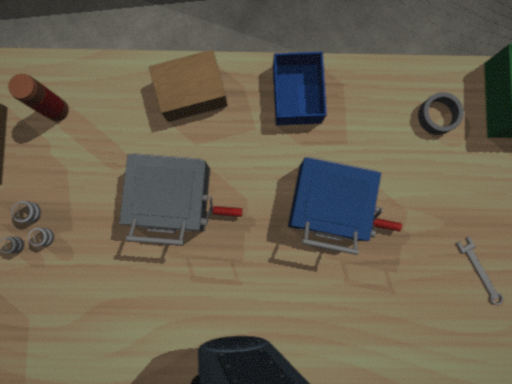

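View pics/side0.png

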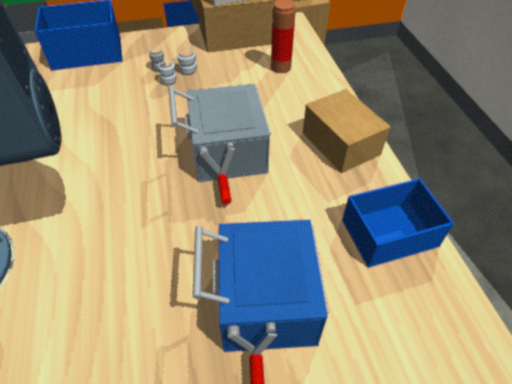

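The top view shows the blue lid with corners near (308,158), (381,173), (371,241) and (291,227), and its bar from (305,243) to (357,251). The red grip is near (388,225). The hinge faces away from the robot. I'll enlarge this area for exact pixels.

Run:
```python
import cv2
a=cv2.imread("pics/top0.png")[145:265,275:415]
cv2.imwrite("pics/top0c.png",cv2.resize(a,None,fx=5,fy=5,interpolation=cv2.INTER_CUBIC))
```

```text
(no output)
```

View pics/top0c.png

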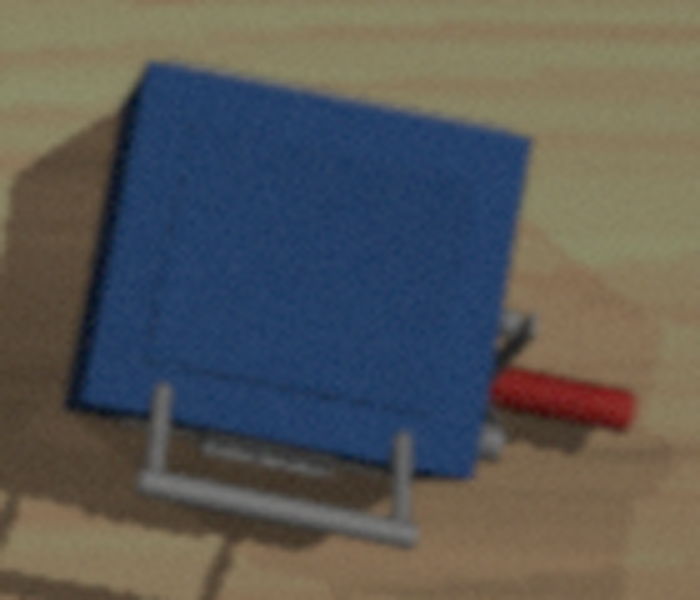

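The crop (5x, offset 275,145) shows the lid top corners at (150,63), (530,137), (470,478) and (83,405), and the bar ends at (145,482) and (412,536). I'll fit the chest pose to these.

```bash
cat > h.py <<'E'
import numpy as np
from scipy.optimize import least_squares
from scipy.spatial.transform import Rotation as R
from bench import ctrl, imaging
def proj(n,P):
    i=imaging.camera_info(n); T=i["T"]; c=(np.atleast_2d(P)-T[:3,3])@T[:3,:3]
    p=c*[1,-1,-1]; p=p@i["K"].T; return p[:,:2]/p[:,2:]
def chest(x):
    c,s=np.cos(x[2]),np.sin(x[2]); return np.array([[c,-s,0],[s,c,0],[0,0,1]]),np.array([x[0],x[1],0])
def toW(x,p): A,t=chest(x); return np.atleast_2d(p)@A.T+t
POSE=None
def handle(th):  # chest frame
    a=np.arctan2(.038,.190)+0
    r=np.hypot(.190,.038)
    return np.array([.08-r*np.cos(a+th),0,.11+r*np.sin(a+th)])
E
python3 - <<'E'
from h import *
loc=np.array([[.08,.09,.118],[.08,-.09,.118],[-.08,-.09,.118],[-.08,.09,.118],[-.11,.0,.148]])
px=np.array([[150,63],[530,137],[470,478],[83,405],[278.5,509]])/5+[275,145]
r=least_squares(lambda x:(proj("top",toW(x,loc))-px).ravel(),[.5,-.15,-.2])
print(r.x,r.fun.reshape(-1,2).round(1)); 
x=r.x
print(toW(x,loc).round(4)); print("grip",toW(x,[[-.004,-.109,.149],[-.004,-.181,.149]]))
for th in(0,.35,.7,1.05,1.4):print(th,handle(th),toW(x,handle(th)))
q=ctrl.get_obs()["eef_rot"];print(R.from_quat(q[[1,2,3,0]]).as_matrix().round(3))
E
```

```text
[ 0.56439177 -0.20105502 -0.17891577] [[-0.8 -0.5]
 [ 0.5 -0.2]
 [ 0.9  0.7]
 [-0.3 -0.2]
 [-0.3  0.2]]
[[ 0.6591 -0.1267  0.118 ]
 [ 0.6271 -0.3039  0.118 ]
 [ 0.4697 -0.2754  0.118 ]
 [ 0.5017 -0.0983  0.118 ]
 [ 0.4561 -0.1815  0.148 ]]
grip [[ 0.54105768 -0.30760322  0.149     ]
 [ 0.52824436 -0.3784539   0.149     ]]
0 [-0.11   0.     0.148] [[ 0.45614768 -0.18147911  0.148     ]]
0.35 [-0.0854507   0.          0.21084675] [[ 0.4803051  -0.18584797  0.21084675]]
0.7 [-0.04083974  0.          0.26146536] [[ 0.52420394 -0.19378706  0.26146536]]
1.05 [0.01842358 0.         0.29371811] [[ 0.58252126 -0.20433373  0.29371811]]
1.4 [0.08515333 0.         0.3036942 ] [[ 0.64818582 -0.21620914  0.3036942 ]]
[[ 0.965  0.263 -0.   ]
 [ 0.263 -0.965  0.002]
 [ 0.    -0.002 -1.   ]]
```

```bash
python3 -m pendant '[[3.3,-2.3,0,-5],[6.6,-4.7,0,-11],[9.9,-7,0,-17],[13.2,-9.4,0,-23],[16.5,-11.8,0,-29],[19.8,-14.1,0,-35],[23.1,-16.5,0,-41],[26.4,-18.8,0,-47],[29.7,-21.2,0.3,-53],[33,-23.5,0.6,-59],[36.2,-25.8,0.9,-64.5],[39.2,-28,1,-64.5]]' 1
```

```text
time_s: 1.1
eef_pos: [0.4564, -0.1794, 0.2167]
eef_rot: [-0.0, 0.766, 0.643, -0.0]
wrist_force: [0.7, -0.3, -0.9]
opening: 1.0
grasp_force: 0.0
```

```bash
python3 -m pendant '[[0,0,0,0],[0,0,0,0]]'
python3 - <<'E'
from h import *
import cv2
o=ctrl.get_obs(); q=o["eef_rot"];print(o["eef_pos"],R.from_quat(q[[1,2,3,0]]).as_matrix().round(3),o["wrist_force"],o["q"])
a=imaging.camera("side")
p=proj("side",[[0.4561,-.1815,.148]])[0];print(p)
x=[.5644,-.2011,-.1789]
print(proj("side",toW(x,[[-.11,-.05,.148],[-.11,.05,.148],[.08,-.09,.118],[-.08,-.09,.118],[-.08,.09,.118]])).round(1))
c,r=p.astype(int); a=a[max(0,r-100):r+120,max(0,c-100):c+180,::-1]; print(c-100,r-100)
cv2.imwrite("pics/s1.png",cv2.resize(a,None,fx=2.7,fy=2.7,interpolation=cv2.INTER_CUBIC))
E
```

```text
time_s: 1.27
eef_pos: [0.4563, -0.1797, 0.2168]
eef_rot: [-0.0, 0.766, 0.643, -0.0]
wrist_force: [-0.7, -0.2, 0.0]
opening: 0.999
grasp_force: 0.0
[ 0.45631773 -0.17969213  0.21678811] [[ 0.174  0.985 -0.001]
 [ 0.985 -0.174  0.001]
 [ 0.    -0.001 -1.   ]] [-0.69251322 -0.22059866  0.04865914] [-6.17628549e-01 -3.34109322e-04  1.82486388e+00 -1.26561734e-04
  1.31812495e+00 -4.42618185e-01]
[195.82791941 258.45563241]
[[195.1 288.2]
 [196.6 231.5]
 [326.5 314.6]
 [217.4 321.8]
 [216.4 221.4]]
95 158
```

View pics/s1.png

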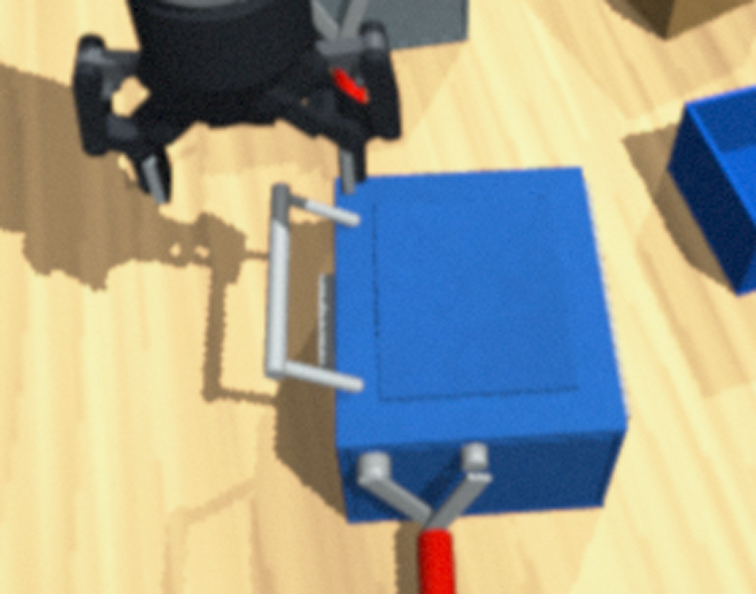

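The side crop (2.7x, offset 95,158) shows the bar ends at (282,188) and (275,370), the front-right lid corner at (340,447) and the back-right corner at (627,430). That is 2–3 px from my prediction. The fingers straddle the bar plane in x, so I'll refit using both views.

Run:
```python
from h import *
loc=np.array([[.08,.09,.118],[.08,-.09,.118],[-.08,-.09,.118],[-.08,.09,.118],[-.11,.0,.148]])
px=np.array([[150,63],[530,137],[470,478],[83,405],[278.5,509]])/5+[275,145]
ls=loc[[1,2,4]]; ps=np.array([[627,430],[340,447],[278.5,279]])/2.7+[95,158]
f=lambda x:np.r_[(proj("top",toW(x,loc))-px).ravel()*.8,(proj("side",toW(x,ls))-ps).ravel()]
r=least_squares(f,[.5,-.15,-.2]);x=r.x
print(x,r.fun.reshape(-1,2).round(1))
A,t=chest(x)
e=ctrl.get_obs()["eef_pos"]
for th in(0,.175,.35,.525,.7,.875,1.05,1.225,1.4,1.43):
  w=toW(x,handle(th))[0]+[0,0,.003]; d=(w-e)*100; print(th,w.round(4),"tool shift cm",np.r_[d@[.174,.985,0],d@[.985,-.174,0],-d[2]].round(2))
```

```text
[ 0.56585243 -0.20379047 -0.17467119] [[ 0.1 -0.8]
 [ 1.3 -0.8]
 [ 1.8 -0.1]
 [ 0.8 -0.5]
 [ 1.  -0.4]
 [ 1.1 -1.4]
 [-1.9 -0.1]
 [-1.1 -1.3]]
0 [ 0.4575 -0.1847  0.151 ] tool shift cm [-0.34  0.24  6.59]
0.175 [ 0.4669 -0.1863  0.1835] tool shift cm [-0.34  1.19  3.34]
0.35 [ 0.4817 -0.1889  0.2138] tool shift cm [-0.34  2.7   0.31]
0.525 [ 0.5015 -0.1924  0.2411] tool shift cm [-0.34  4.71 -2.42]
0.7 [ 0.5256 -0.1967  0.2645] tool shift cm [-0.34  7.16 -4.76]
0.875 [ 0.5534 -0.2016  0.2832] tool shift cm [-0.34  9.98 -6.63]
1.05 [ 0.584  -0.207   0.2967] tool shift cm [-0.34 13.09 -7.98]
1.225 [ 0.6164 -0.2127  0.3046] tool shift cm [-0.33 16.38 -8.77]
1.4 [ 0.6497 -0.2186  0.3067] tool shift cm [-0.33 19.76 -8.98]
1.43 [ 0.6554 -0.2196  0.3065] tool shift cm [-0.33 20.34 -8.96]
```

```bash
python3 -m pendant '[[-0.3,0.2,1.5,0],[-0.3,0.2,3,0],[-0.3,0.2,4.5,0],[-0.3,0.2,5.5,0],[-0.3,0.2,6.2,0],[-0.3,0.2,6.6,0],[-0.3,0.2,6.6,0]]' 1 && python3 -m pendant '[[0,0,0,0],[0,0,0,0],[0,0,0,0],[0,0,0,0],[0,0,0,0],[0,0,0,0],[0,0,0,0],[0,0,0,0]]' 0
```

```text
time_s: 1.9
eef_pos: [0.4566, -0.1853, 0.1506]
eef_rot: [-0.001, 0.768, 0.641, -0.0]
wrist_force: [-0.7, -0.4, 0.3]
opening: 1.0
grasp_force: 0.0
time_s: 2.57
eef_pos: [0.4572, -0.185, 0.1513]
eef_rot: [0.0, 0.768, 0.641, 0.0]
wrist_force: [-0.1, -0.4, 0.3]
opening: 0.001
grasp_force: 0.0
```

The fingers shut fully, so the bar isn't between them. I'll look.

Run:
```python
from h import *
import cv2
a=imaging.camera("side")[150:370,90:370,::-1]; b=imaging.camera("top")[150:370,250:470,::-1]
cv2.imwrite("pics/s2.png",cv2.resize(np.hstack([a,b]),None,fx=1.6,fy=2.0 if 0 else 1.6,interpolation=cv2.INTER_CUBIC))
```

```text
(no output)
```

View pics/s2.png

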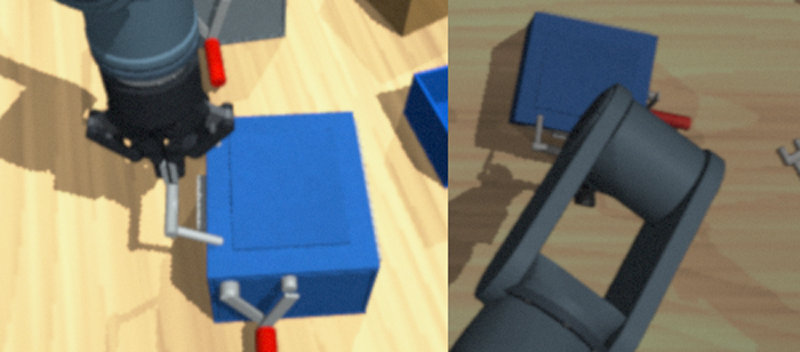

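The side view shows the fingertips right at the bar, around (168,175) in the picture, but it isn't clear whether they are around it or on one side. I'll enlarge that spot and overlay the predicted points.

```bash
python3 - <<'E'
from h import *
import cv2
print(proj("side",[[.4572,-.185,.151],[.4572,-.185,.129],[.4575,-.1847,.148]]).round(1))
a=imaging.camera("side")[205:325,130:290,::-1]
cv2.imwrite("pics/s3.png",cv2.resize(a,None,fx=5,fy=5,interpolation=cv2.INTER_CUBIC))
E
python3 -m pendant '[[0,0,0,0]]' -
```

```text
[[196.7 259.2]
 [198.1 266.6]
 [197.1 260. ]]
time_s: 2.8
eef_pos: [0.4572, -0.185, 0.1513]
eef_rot: [-0.0, 0.768, 0.641, -0.0]
wrist_force: [-0.2, 0.5, -0.5]
opening: 0.001
grasp_force: 0.0
```

View pics/s3.png

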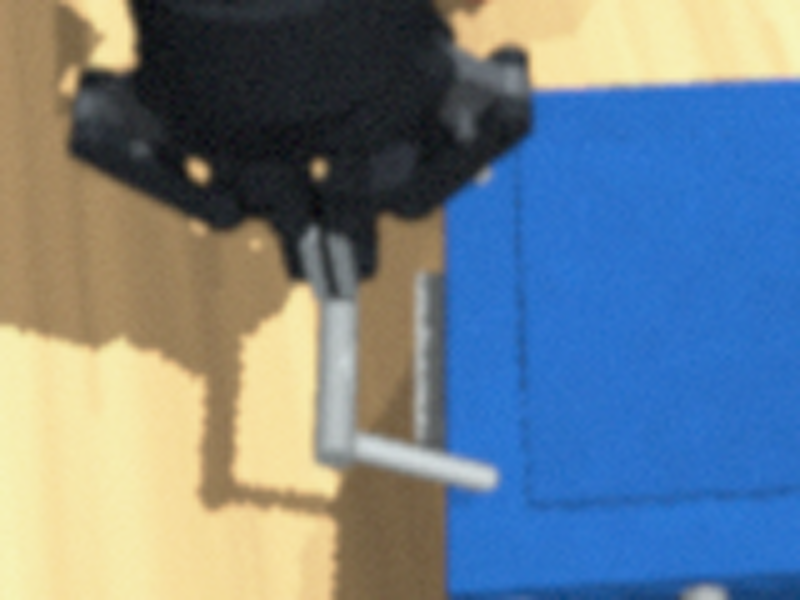

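The bar disappears under the closed fingertips, whose lower edge is near (335,290) in the crop, so the tips seem to stand higher than expected. I'll check this against the earlier open-finger picture, where the tips were at (160,200) and (350,190).

Run:
```python
from h import *
ty=np.array([.985,-.174,0]);tx=np.array([.174,.985,0])
for nm,T,hw in(("open",np.array([.4563,-.1797,.2168]),.0425),("shut",np.array([.4572,-.185,.1513]),.0)):
  for z in(.022,.009,0,-.01,-.02):
    print(nm,z,[proj("side",T+s*ty*hw-tx*.011-[0,0,z])[0].round(1).tolist() for s in(-1,1)])
```

```text
open 0.022 [[162.1, 248.6], [222.1, 245.1]]
open 0.009 [[160.5, 243.6], [221.6, 240.1]]
open 0 [[159.4, 240.0], [221.2, 236.5]]
open -0.01 [[158.2, 235.9], [220.8, 232.4]]
open -0.02 [[156.9, 231.7], [220.4, 228.1]]
shut 0.022 [[198.0, 272.8], [198.0, 272.8]]
shut 0.009 [[197.2, 268.5], [197.2, 268.5]]
shut 0 [[196.6, 265.4], [196.6, 265.4]]
shut -0.01 [[195.9, 262.0], [195.9, 262.0]]
shut -0.02 [[195.2, 258.5], [195.2, 258.5]]
```

Both pictures agree: the fingertips really stand about 25 mm higher than the nominal figure, so they closed just above the bar. I'll open halfway, go down 2.2 cm while watching force, and close again.

```bash
python3 -m pendant '[[0,0,-0.8,0],[0,0,-0.8,0],[0,0,-0.8,0],[0,0,-0.8,0],[0,0,-0.5,0],[0,0,0.2,0],[0,0,0.9,0],[0,0,1.5,0],[0,0,2.0,0],[0,0,2.2,0],[0,0,2.2,0]]' 0.55; python3 -m pendant '[[0,0,0,0],[0,0,0,0],[0,0,0,0],[0,0,0,0],[0,0,0,0],[0,0,0,0],[0,0,0,0]]' 0
```

```text
time_s: 3.72
eef_pos: [0.4567, -0.1846, 0.1283]
eef_rot: [-0.001, 0.768, 0.641, -0.0]
wrist_force: [-0.4, 0.2, 0.3]
opening: 0.551
grasp_force: 0.0
time_s: 4.3
eef_pos: [0.4571, -0.1851, 0.1298]
eef_rot: [0.0, 0.768, 0.641, -0.0]
wrist_force: [-3.6, 1.1, 5.4]
opening: 0.115
grasp_force: 58.6
```

Gripped. I'll print an arc table so I can write the rows.

```bash
python3 - <<'E'
from h import *
for t in np.arange(0,1.46,.05):
  d=(handle(t)-handle(0))*100; print(round(t,2),d[0].round(1),(-d[2]).round(1),end=' | ')
E
python3 -m pendant '[[0,0,-0.3,0],[0,0.1,-0.6,0],[0,0.2,-0.9,0],[0,0.4,-1.4,0],[0,0.5,-1.9,0],[0,0.7,-2.4,0],[0,0.8,-2.8,0],[0,1.0,-3.3,0],[0,1.2,-3.7,0],[0,1.3,-4.1,0],[0,1.5,-4.5,0],[0,1.5,-4.5,0]]'
```

```text
0.0 0.0 -0.0 | 0.05 0.2 -0.9 | 0.1 0.5 -1.9 | 0.15 0.8 -2.8 | 0.2 1.1 -3.7 | 0.25 1.5 -4.6 | 0.3 2.0 -5.4 | 0.35 2.5 -6.3 | 0.4 3.0 -7.1 | 0.45 3.5 -7.9 | 0.5 4.1 -8.6 | 0.55 4.8 -9.4 | 0.6 5.5 -10.1 | 0.65 6.2 -10.7 | 0.7 6.9 -11.3 | 0.75 7.7 -11.9 | 0.8 8.5 -12.5 | 0.85 9.3 -13.0 | 0.9 10.2 -13.4 | 0.95 11.0 -13.9 | 1.0 11.9 -14.2 | 1.05 12.8 -14.6 | 1.1 13.8 -14.9 | 1.15 14.7 -15.1 | 1.2 15.7 -15.3 | 1.25 16.6 -15.4 | 1.3 17.6 -15.5 | 1.35 18.5 -15.6 | 1.4 19.5 -15.6 | 1.45 20.5 -15.5 | time_s: 5.3
eef_pos: [0.4714, -0.1877, 0.1751]
eef_rot: [-0.001, 0.768, 0.641, -0.001]
wrist_force: [-6.2, -1.5, 0.8]
opening: 0.114
grasp_force: 58.9
```

```bash
python3 -m pendant '[[0,0.4,-0.7,0],[0,0.9,-1.7,0],[0,1.5,-2.6,0],[0,2,-3.4,0],[0,2.6,-4.1,0],[0,3.3,-4.9,0],[0,4,-5.6,0],[0,4.7,-6.2,0],[0,5.4,-6.8,0],[0,6.2,-7.4,0],[0,7,-8,0],[0,7,-8,0]]'
```

```text
time_s: 6.3
eef_pos: [0.5421, -0.201, 0.2589]
eef_rot: [0.002, 0.768, 0.641, 0.0]
wrist_force: [-9.6, 0.3, 15.4]
opening: 0.11
grasp_force: 61.7
```

Radial force of about 18 N: the path runs slightly inside the arc. I'll shift it outward by about 4 mm.

```bash
python3 -m pendant '[[0,-0.1,-0.3,0],[0,0.5,-0.9,0],[0,1.3,-1.4,0],[0,2.1,-1.9,0],[0,3.0,-2.4,0],[0,3.9,-2.8,0],[0,4.9,-3.1,0],[0,5.8,-3.4,0],[0,6.8,-3.6,0],[0,7.3,-3.7,0],[0,7.3,-3.7,0]]'
```

```text
time_s: 7.22
eef_pos: [0.6125, -0.214, 0.2885]
eef_rot: [-0.001, 0.768, 0.641, -0.001]
wrist_force: [1.0, -6.4, -12.2]
opening: 0.112
grasp_force: 59.0
```

```bash
python3 -m pendant '[[0,0.4,0.2,0],[0,0.9,0.3,0],[0,1.4,0.3,0],[0,1.9,0.3,0],[0,2.4,0.3,0],[0,2.9,0.3,0],[0,3.3,0.3,0],[0,3.7,0.3,0],[0,4.0,0.3,0],[0,4.2,0.3,0],[0,4.2,0.3,0],[0,4.2,0.3,0]]'
python3 - <<'E'
from h import *
import cv2
a=imaging.camera("side")[100:384,130:430,::-1]
cv2.imwrite("pics/s4.png",cv2.resize(a,None,fx=2,fy=2,interpolation=cv2.INTER_CUBIC))
x=[.56585,-.20379,-.17467]
print(proj("side",toW(x,[[-.004,-.109,.149],[-.004,-.181,.149]])))
E
```

```text
time_s: 8.22
eef_pos: [0.6497, -0.2211, 0.2897]
eef_rot: [-0.003, 0.768, 0.64, -0.004]
wrist_force: [-22.9, -1.3, 11.6]
opening: 0.108
grasp_force: 63.5
[[273.46514203 323.76734821]
 [279.05191397 378.60138787]]
```

View pics/s4.png

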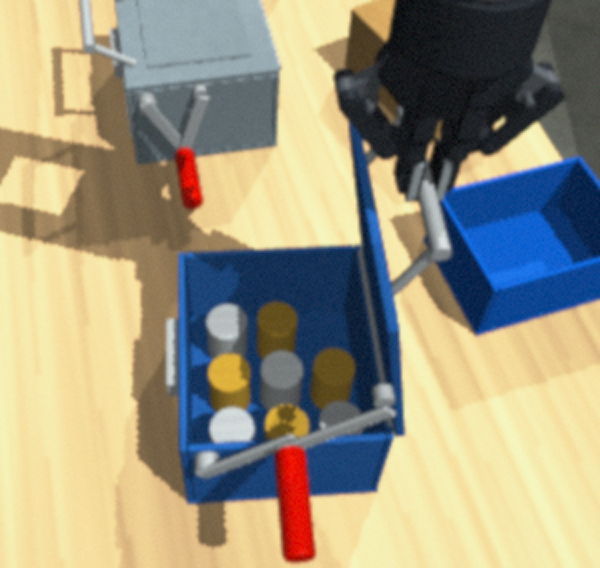

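The lid is at its stop. The red grip spans (291,448) to (298,558), i.e. image (275.5,324) to (279,379), which matches the predicted locked position. I'll ease off, open, and lift clear.

```bash
python3 -m pendant '[[0,-0.3,0,0],[0,-0.5,-0.2,0],[0,-0.5,-0.2,0]]'; python3 -m pendant '[[0,0,0,0],[0,0,0,0],[0,0,0,0],[0,0,0,0],[0,0,-1,0],[0,0,-2.5,0],[0,0,-4.5,0],[0,0,-6,0],[0,0,-6,0]]' 0.6;  python3 - <<'E'
from h import *
import cv2
x=[.56585,-.20379,-.17467]
a=imaging.camera("side")[100:384,130:430,::-1]
cv2.imwrite("pics/s5.png",cv2.resize(a,None,fx=2,fy=2,interpolation=cv2.INTER_CUBIC))
o=ctrl.get_obs();e=o["eef_pos"];w=toW(x,[-.004,-.150,.16])[0];d=(w-e)*100
print(w,"tool xyz to grip top",np.r_[d@[.174,.985,0],d@[.985,-.174,0],-d[2]].round(2),o["q"])
E
```

```text
time_s: 8.52
eef_pos: [0.6476, -0.2206, 0.2899]
eef_rot: [-0.001, 0.768, 0.641, -0.001]
wrist_force: [-5.7, -4.3, -0.6]
opening: 0.107
grasp_force: 62.0
time_s: 9.27
eef_pos: [0.6506, -0.2202, 0.3559]
eef_rot: [0.004, 0.767, 0.641, 0.002]
wrist_force: [0.6, 0.2, 0.1]
opening: 0.602
grasp_force: 0.0
[ 0.53584339 -0.35081246  0.16      ] tool xyz to grip top [-14.87  -8.98  19.35] [-4.98938386e-01  3.61497683e-01  1.13470798e+00  2.73129139e-04
  1.64006367e+00 -3.19996553e-01]
```

View pics/s5.png

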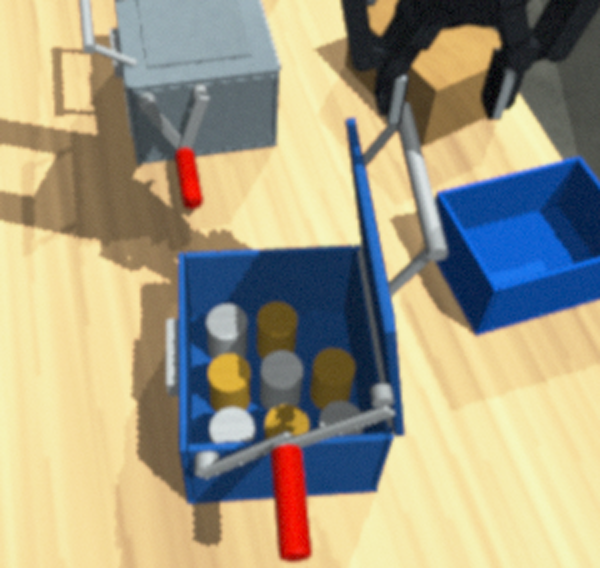

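The stay alone holds the lid, with the bar free from (400,90) to (435,250) and the grip still in its locked place. Next I go over the red grip with closed fingers.

```bash
python3 -m pendant '[[-3,-0.5,0,0],[-6,-2,0,0],[-9,-4,0,0],[-12,-6,0,0],[-15,-8,0,0],[-15.4,-9.1,2,0],[-15.4,-9.1,5.5,0],[-15.4,-9.1,9,0],[-15.4,-9.1,12.5,0],[-15.4,-9.1,15,0],[-15.4,-9.1,17,0],[-15.4,-9.1,17,0]]' 0;  python3 - <<'E'
from h import *
import cv2
a=imaging.camera("side")[180:384,180:430,::-1]
cv2.imwrite("pics/s6.png",cv2.resize(a,None,fx=2.8,fy=2.8,interpolation=cv2.INTER_CUBIC))
E
```

```text
time_s: 10.32
eef_pos: [0.5291, -0.3522, 0.1733]
eef_rot: [-0.006, 0.768, 0.641, -0.001]
wrist_force: [-0.4, 1.4, -0.8]
opening: 0.003
grasp_force: 0.0
```

View pics/s6.png

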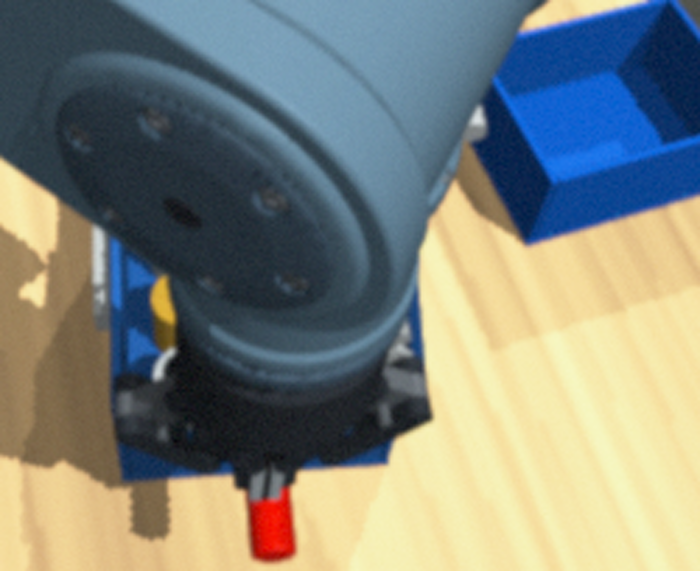

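Fingers are centred over the red grip: tips at (268,495), grip near end at (270,540). I'll settle, then press slowly.

```bash
python3 -m pendant '[[0,0.2,0,0],[0,0.2,0,0],[0,0.2,0,0]]'; python3 -m pendant '[[0,0,0.3,0],[0,0,0.6,0],[0,0,0.9,0],[0,0,1.2,0],[0,0,1.5,0],[0,0,1.8,0],[0,0,2.1,0],[0,0,2.1,0]]'
```

```text
time_s: 10.62
eef_pos: [0.5351, -0.3563, 0.1825]
eef_rot: [0.002, 0.767, 0.641, 0.0]
wrist_force: [-0.5, -0.2, -0.1]
opening: 0.0
grasp_force: 0.0
time_s: 11.28
eef_pos: [0.5336, -0.3551, 0.1583]
eef_rot: [-0.001, 0.768, 0.641, -0.0]
wrist_force: [-0.4, -0.3, 0.4]
opening: 0.001
grasp_force: 0.0
```

```bash
python3 -m pendant '[[0,0,0.3,0],[0,0,0.6,0],[0,0,0.9,0],[0,0.1,1.2,0],[0,0.2,1.5,0],[0,0.3,1.8,0],[0,0.4,2.0,0],[0,0.4,2.0,0]]'
```

```text
time_s: 11.95
eef_pos: [0.5379, -0.3561, 0.1388]
eef_rot: [-0.0, 0.768, 0.641, -0.0]
wrist_force: [1.5, -1.4, 2.0]
opening: 0.001
grasp_force: 1.1
```

```bash
python3 -m pendant '[[0,0.1,0.3,0],[0,0.2,0.6,0],[0,0.4,0.9,0],[0,0.5,1.2,0],[0,0.7,1.5,0],[0,0.9,1.8,0],[0,1.0,2.1,0],[0,1.1,2.3,0],[0,1.1,2.3,0]]';  python3 - <<'E'
from h import *
import cv2
a=imaging.camera("side")[180:384,180:430,::-1]
cv2.imwrite("pics/s7.png",cv2.resize(a,None,fx=2.8,fy=2.8,interpolation=cv2.INTER_CUBIC))
E
```

```text
time_s: 12.7
eef_pos: [0.5488, -0.358, 0.1155]
eef_rot: [-0.0, 0.768, 0.641, 0.0]
wrist_force: [-0.8, -0.8, 0.8]
opening: -0.001
grasp_force: 0.4
```

View pics/s7.png

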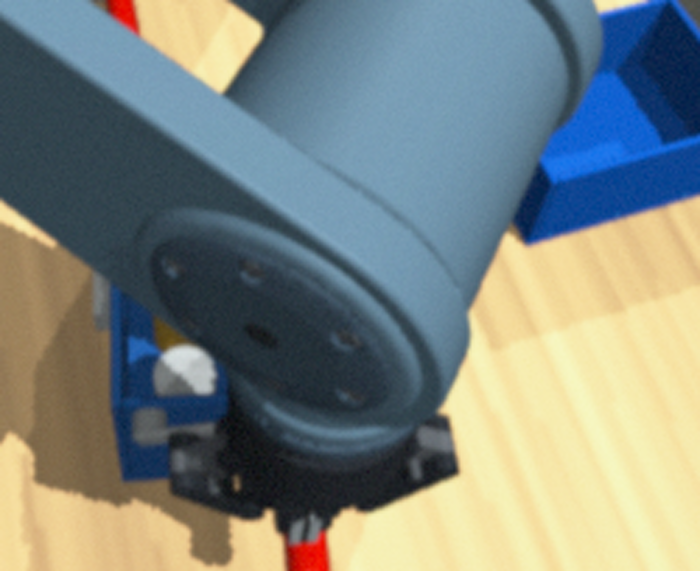

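The grip has moved down and still lies under the fingertips (305,540). I'll retreat upward and verify numerically that the knee stays broken, as I've used up the ten pictures.

```bash
python3 -m pendant '[[-0.3,-0.2,-0.7,0],[-0.6,-0.5,-2,0],[-0.8,-0.8,-4.5,0],[-1,-1,-8,0],[-1,-1,-11.5,0],[-1,-1,-15,0],[-1,-1,-18.5,0],[-1,-1,-22,0],[-1,-1,-24.5,0],[-1,-1,-24.5,0]]'
cat > look.py <<'E'
from h import *
import cv2
x=[.56585,-.20379,-.17467]
def red(n,box):
    a=imaging.camera(n).astype(int); r,g,b=a[...,0],a[...,1],a[...,2]
    m=((r>90)&(r>2.5*g)&(r>2.5*b)).astype(np.uint8); c0,c1,r0,r1=box; mm=np.zeros_like(m); mm[r0:r1,c0:c1]=m[r0:r1,c0:c1]
    k,l,s,c=cv2.connectedComponentsWithStats(mm)
    return [s[i].tolist() for i in range(1,k) if s[i,4]>20]
def knee(dx,dz): return proj("side",toW(x,[[-.004+dx,-.109,.149+dz],[-.004+dx,-.181,.149+dz]])).round(1).tolist()
E
python3 - <<'E'
from look import *
cv2.imwrite("pics/s8.png",imaging.camera("side")[:,:,::-1])
print(red("side",(230,360,290,384)),red("top",(340,460,190,280)))
print("locked",knee(0,0),"pressed",knee(.015,-.04))
print(ctrl.get_obs()["eef_pos"])
E
```

```text
time_s: 13.58
eef_pos: [0.5386, -0.3679, 0.3711]
eef_rot: [0.007, 0.768, 0.641, 0.001]
wrist_force: [-0.3, -0.6, 0.3]
opening: -0.0
grasp_force: 0.0
[[279, 333, 18, 51, 697]] [[386, 199, 29, 12, 183]]
locked [[273.5, 323.8], [279.1, 378.6]] pressed [[282.7, 334.2], [288.7, 386.8]]
[ 0.53692029 -0.36621032  0.36204868]
```

The knee stays broken, matching the 40 mm pressed prediction. I'll go above the bar and measure the lid angle from the image by code.

```bash
python3 -m pendant '[[2,1,0,0],[5,2,0,0],[8,3,0,0],[11,4,0,0],[14,5,0,0],[16,6,0,0],[16.4,6,0,0],[16.4,6,0,0],[16.4,6,0,0]]' 0.8
cat >> look.py <<'E'
def lid():
    a=imaging.camera("side"); cv2.imwrite("pics/last.png",a[:,:,::-1]); a=a.astype(float); mn=a.min(2)-0.5*(a.max(2)-a.min(2)) # light grey
    g=cv2.GaussianBlur(mn,(0,0),1); out=[]
    ys=np.linspace(-.045,-.015,25)
    for th in np.arange(0,1.5,.02):
        h=handle(th); def_=[]
        def s(off):
            p=proj("side",toW(x,[[h[0],y,h[2]] for y in ys]))+[2+off,2]
            return cv2.remap(g.astype(np.float32),p[:,:1].astype(np.float32),p[:,1:].astype(np.float32),1).mean()
        out.append((s(0)-.5*(s(-9)+s(9)),round(th,2)))
    return [(round(float(v),0),t) for v,t in sorted(out)[::-1][:6]]
E
python3 -c "
from look import *
print(lid()); o=ctrl.get_obs(); e=o['eef_pos']
print(red('side',(230,360,290,384)))
for th in(1,1.1,1.2,1.3):
  d=(toW(x,handle(th))[0]+[0,0,-.017]-e)*100; print(th,np.r_[d@[.174,.985,0],d@[.985,-.174,0],-d[2]].round(1))
print(e)"
```

```text
time_s: 14.48
eef_pos: [0.6248, -0.2157, 0.3599]
eef_rot: [-0.001, 0.767, 0.641, -0.001]
wrist_force: [0.2, -0.1, -0.2]
opening: 0.799
grasp_force: 0.0
[(211.0, np.float64(1.08)), (175.0, np.float64(1.06)), (71.0, np.float64(0.38)), (67.0, np.float64(0.36)), (67.0, np.float64(1.18)), (62.0, np.float64(1.1))]
[[279, 333, 18, 51, 695]]
1 [ 0.2 -5.1  8.7]
1.1 [ 0.2 -3.2  8.1]
1.2 [ 0.2 -1.4  7.6]
1.3 [0.2 0.6 7.4]
[ 0.62465158 -0.21628733  0.36026964]
```

Lid at about 1.08 rad, above its sink range. I'll go down to the bar and grip.

```bash
python3 -m pendant '[[0,-1.8,0,0],[0,-3.6,1,0],[0,-3.6,2.5,0],[0,-3.6,4,0],[0,-3.6,5.5,0],[0,-3.6,7,0],[0,-3.6,7.8,0],[0,-3.6,8.1,0],[0,-3.6,8.1,0],[0,-3.6,8.1,0]]' 0.8; python3 -m pendant '[[0,0,0,0],[0,0,0,0],[0,0,0,0],[0,0,0,0],[0,0,0,0],[0,0,0,0],[0,0,0,0],[0,0,0,0]]' 0; python3 -c "
from look import *
print(lid())"
```

```text
time_s: 15.42
eef_pos: [0.5901, -0.2097, 0.2811]
eef_rot: [0.0, 0.768, 0.641, 0.0]
wrist_force: [-0.0, 0.3, 0.1]
opening: 0.8
grasp_force: 0.0
time_s: 16.08
eef_pos: [0.5902, -0.209, 0.2808]
eef_rot: [0.0, 0.768, 0.641, 0.0]
wrist_force: [-1.4, 1.0, 3.6]
opening: 0.113
grasp_force: 58.6
[(175.0, np.float64(1.08)), (142.0, np.float64(1.06)), (72.0, np.float64(1.1)), (71.0, np.float64(0.38)), (68.0, np.float64(0.36)), (64.0, np.float64(1.18))]
```

```bash
python3 -m pendant '[[0,-0.5,0.2,0],[0,-1.3,0.5,0],[0,-2.2,0.8,0],[0,-3.1,1.2,0],[0,-4,1.7,0],[0,-4.8,2.2,0],[0,-5.6,2.8,0],[0,-6.4,3.4,0],[0,-7.1,4.0,0],[0,-7.9,4.7,0],[0,-7.9,4.7,0]]'
```

```text
time_s: 17.05
eef_pos: [0.5101, -0.1942, 0.2327]
eef_rot: [-0.002, 0.768, 0.641, -0.001]
wrist_force: [-6.3, 2.8, 6.7]
opening: 0.11
grasp_force: 60.0
```

```bash
python3 -m pendant '[[0,-0.4,0.3,0],[0,-0.9,0.7,0],[0,-1.3,1.1,0],[0,-1.6,1.5,0],[0,-2.2,2.2,0],[0,-2.7,3,0],[0,-3.2,3.8,0],[0,-3.7,4.7,0],[0,-4.2,5.5,0],[0,-4.6,6.4,0],[0,-4.6,6.4,0]]'
```

```text
time_s: 17.97
eef_pos: [0.4665, -0.1863, 0.1669]
eef_rot: [-0.0, 0.768, 0.641, 0.0]
wrist_force: [8.1, 2.7, -4.0]
opening: 0.11
grasp_force: 58.8
```

```bash
python3 -m pendant '[[0,-0.1,0.4,0],[0,-0.2,0.8,0],[0,-0.3,1.2,0],[0,-0.4,1.6,0],[0,-0.5,2.0,0],[0,-0.6,2.4,0],[0,-0.7,2.8,0],[0,-0.8,3.1,0],[0,-0.9,3.4,0],[0,-0.9,3.6,0],[0,-0.9,3.8,0],[0,-0.9,3.8,0]]'; python3 -c "
from look import *
print(lid())"
```

```text
time_s: 18.97
eef_pos: [0.4573, -0.1846, 0.133]
eef_rot: [-0.001, 0.767, 0.641, -0.001]
wrist_force: [-10.2, 9.2, 23.5]
opening: 0.111
grasp_force: 63.3
[(80.0, np.float64(0.0)), (75.0, np.float64(0.02)), (67.0, np.float64(0.04)), (57.0, np.float64(0.06)), (52.0, np.float64(0.38)), (49.0, np.float64(0.36))]
```

The lid is seated: 23 N up, angle 0. I'll ease off, open and lift clear.

```bash
python3 -m pendant '[[0,0.1,-0.2,0],[0,0.1,-0.3,0],[0,0.1,-0.3,0]]'; python3 -m pendant '[[0,0,0,0],[0,0,0,0],[0,0,0,0],[0,0,0,0],[0,0,0,0],[0,0,-0.8,0],[0,0,-2,0],[0,0,-4,0],[0,0,-7,0],[0,0,-10,0],[0,0,-13,0],[0,0,-13,0]]' 0.6; python3 -m pendant '[[0,-2,0,0],[0,-5,0,0],[0,-8,0,0],[0,-8,0,0],[0,-8,0,0],[0,-8,0,0]]'
python3 - <<'E'
from look import *
print(lid())
a=cv2.imread("pics/side0.png").astype(int); b=cv2.imread("pics/last.png").astype(int)
d=np.abs(a-b).max(2)
for n,(c0,c1,r0,r1) in dict(blue=(216,335,215,384),bar=(190,222,222,305),grip=(240,270,340,384),grey=(165,275,80,205)).items(): print(n,(d[r0:r1,c0:c1]>60).mean().round(3))
print(red("side",(200,360,290,384)),[np.argwhere(0).shape])
r=a[...,2];m=(r>90)&(r>2.5*a[...,1])&(r>2.5*a[...,0]);m[:290]=0;i=np.argwhere(m);print("start",i.min(0),i.max(0),len(i))
E
```

```text
time_s: 19.27
eef_pos: [0.4572, -0.1845, 0.1334]
eef_rot: [-0.002, 0.767, 0.641, -0.001]
wrist_force: [-4.7, 5.4, 2.3]
opening: 0.111
grasp_force: 61.0
time_s: 20.27
eef_pos: [0.462, -0.1873, 0.2718]
eef_rot: [0.006, 0.767, 0.641, 0.001]
wrist_force: [0.6, -1.0, 1.0]
opening: 0.6
grasp_force: 0.0
time_s: 20.77
eef_pos: [0.3809, -0.1715, 0.2649]
eef_rot: [0.001, 0.768, 0.641, 0.0]
wrist_force: [-0.2, 0.2, 0.6]
opening: 0.602
grasp_force: 0.0
[(101.0, np.float64(0.0)), (96.0, np.float64(0.02)), (87.0, np.float64(0.04)), (76.0, np.float64(0.06)), (65.0, np.float64(0.38)), (63.0, np.float64(0.08))]
blue 0.0
bar 0.0
grip 0.0
grey 0.008
[[250, 354, 14, 30, 369]] [(0, 0)]
start [354 250] [383 263] 371
```

The scene matches the starting picture: blue lid shut, red grip folded, grey lid unchanged and the robot clear. I'm handing in.

```bash
python3 -c "
from bench import workorder
print(workorder.hand_in())"
```

```text
the job is handed in; nothing more can be done
None
```

The trial is done and handed in at about 21 s: the blue lid was raised until the stay locked and held it alone, the knee was then broken with the red grip, and the lid was lowered fully shut, with the grey lid left shut.

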